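Draw a dropped bracket from behind a machine guard into its locating nest

TASK

A steel angle bracket has dropped under the fixed bar guard. Take the hooked rod by its handle, reach in through the guard's open end, catch the bracket behind its upright flange and draw it out into the locating nest until it is fully home against the adjustable end stop, which you must find by feel; hold a steady pull of about 10 N there for half a second, never much more. Then lay the hooked rod back down on the free table, clear of bracket and nest, without the fingers ever touching the bracket and without lifting or tipping it, straining against the guard or disturbing the other things.

Things in the scene. Friction and masses are not known exactly. Their poses are not given: they have to be found in the camera images.
- guard: Fixed low tunnel of grey sheet on the table with a roof of dark steel bars; 126 long (its x) x 86 wide (its y) x 82 high. Origin: on the table, 60 inside the mouth, midway between the walls. Open only at its -x end (the mouth, at x = -60), closed at x = +60; side walls 6 thick (clear width 74). Clear height under the roof bars 75. The floor in it is the table top.
- nest: Fixed aluminium locating nest on the table outside the guard's mouth: two rails 6 wide, 12 high along its x, 47 apart (clear), straight from x = -64 to +20. No floor. Origin on the table midway between the rails; its x points into the guard. A bracket fully home lies with its x along the nest's x, its origin between x = -16 and -4 (as the stop is set).
- nest_entry (a point): Middle of the flared end of the nest's lead-ins (about 65 apart there), 45 along the nest's +x from its origin, 6 above the table.
- stop_zone (a point): Middle of the range of the adjustable end stop, a rigid steel block 15 high across the nest: its face (towards the nest's +x) lies within 6 of this point along the nest's x; the setting itself is not given. Behind it a crossbar 12 high ends the nest, 24 to -x of this point. The point is 8 above the table.
- bracket: Plain steel angle bracket, 60 long (x) x 44 wide (y) x 24 high, 0.15 to 0.4 kg. Origin: centre of its underside. Base plate 5 thick; upright flange 5 thick, 24 high, across its -x end (x = -30 to -25), which faces the guard's mouth; behind it two side gussets 4 thick, 18 high, to x = -4, leave a pocket 36 wide. Starts flat on the table under the guard.
- bracket_pocket (a point): Point on the bracket 5 behind the inner face of the flange, midway between the gussets, 9 above the table: in its frame (-20, 0, 9).
- hook_grip (a point): Centre of the handle of the hooked rod, 18 above the table as it stands on handle and bent end. Handle: light wood, 80 long (x) x 18 wide (y) x 36 high, flat underside. A dark steel rod 8 thick runs from it along +x, its axis 8 above this point, to x = +225, where it is bent straight down; the tip is 225 ahead of this point and 17 below it. 0.2 kg.
- hook_neck (a point): Point on the rod's axis just ahead of the handle, 50 along x from hook_grip and 8 above it. The bent end is a round bar 8 thick with a round tip, 25 from tip to the rod's axis, so 21 of it hangs clear below the rod. Axes as for hook_grip: x along the rod to its bent end, z up.
- weight_1: Bystander: brass-coloured weight, 34 across, 42 high, on the table beyond the guard's closed end. Origin under its centre.
- ring_gauge: Bystander: steel ring 52 across, 14 high, flat on the table beyond the guard's closed end. Origin under its centre.
- steel_ring: Bystander: small steel ring 28 across, 6 high, flat on the table between the nest and the robot. Origin under its centre.

How it is judged:
On the way, in this order (a step that is already met when the one before it is completed fails the run):
1. the hooked rod pulls on the bracket while it is still under the guard (contact force between hook and bracket above 0.3 N and x of bracket in the frame of guard above -0.04 m and distance of bracket from where it was at the start of the episode above 0.004 m), for 0.05 s.
2. the bracket is home in the nest, and the hooked rod holds it against the stop with more than 5 N (x of bracket in the frame of nest between -0.018 and -0.003 m and angle between the x axis of bracket and the x axis of nest, either way round below 0.09 rad and contact force between bracket and nest above 5 N and contact force between hook and bracket above 5 N and linear speed of bracket below 0.01 m/s), for 0.3 s.
At the end, for the whole second after the job is handed in: The bracket lies flat in the nest, where the stop holds it (its origin 2 to 18 mm to the -x side of the nest's, within 4 mm of the middle, square within 5 degrees), and the hooked rod lies at rest on the table (handle centre below 30 mm), touching neither bracket, nest nor guard (x of bracket in the frame of nest between -0.018 and -0.002 m and y of bracket in the frame of nest between -0.004 and 0.004 m and angle between the x axis of bracket and the x axis of nest, either way round below 0.09 rad and height (world z) of bracket below 0.003 m and height (world z) of hook_grip below 0.03 m and contact force between hook and bracket below 0.1 N and contact force between hook and nest below 0.1 N and contact force between hook and guard below 0.1 N and linear speed of each of hook, bracket below 0.02 m/s).
It fails at once if the hooked rod presses on the bracket with more than 22 N (contact force between hook and bracket above 22 N).
It fails at once if the hooked rod or the arm presses on the guard with more than 12 N (contact force between any of hook, the arm and guard above 12 N).
It fails at once if the fingers touch the bracket (contact force between the fingers and bracket above 0.5 N).
It fails at once if the bracket is lifted or tipped (height (world z) of bracket above 0.015 m or angle between bracket's own z axis and vertical above 0.35 rad).
It fails at once if a bystander is pushed more than 20 mm (distance of any of weight_1, ring_gauge, steel_ring from where it was at the start of the episode above 0.02 m).
It also fails if it takes over 69 s, if anything falls off the work surface, if the arm or the gripper's body presses on something with over 40 N, if the wrist force passes 120 N, or if a joint passes its speed limit or range.

ROBOT

A 7-joint arm with a two-finger parallel gripper is mounted at the origin on the work surface; the furniture and walls round the work are solid. World frame = base frame: x ahead of the robot, y to its left, z up, the work surface at z = 0. Lengths are in m, angles in rad, forces in N, time in s.
With the tool pointing down it reaches from about 0.4 to 0.85 m from the base axis. Payload 6.9 kg.
Tool frame: the origin (TCP) lies on the mounting face of the last link; the fingertips stand 173 mm ahead of it and the grasp point (between the pads) lies 155 mm ahead of it; z points along the fingers, y is the direction in which the jaws open and shut (so a half turn about z gives the same grasp; the last joint's range is limited). The gripper opens to 85 mm and grips with 20 to 120 N. Pads are 22 mm wide; open, the fingers measure 114 mm over their backs; the gripper's body (76 mm by 85 mm) begins 54 mm behind the grasp point. The pads swing forward as they close: fully open they stand 13 mm farther back than shut.
Start: joints at [1.343, 0.507, -0.238, 1.5, 0.126, 1.149, -0.155], TCP at [0.205, -0.591, 0.405] pointing down, gripper open.
Joint ranges: [-3.08, 3.08], [-0.24, 2.05], [-1.43, 1.35], [0, 2.5], [-1.52, 4.66], [0.17, 1.96], [-2.89, 2.89]. Speed limits (rad/s): [2.39, 2.39, 3.14, 3.14, 3.14, 3.14, 3.14].

INTERFACE

Orientations are given as a rotation vector (axis times angle).
In Python, from rig import ctrl gives the robot as it stands. The module is installed in compiled form; this text tells all that it offers. Calls block until the motion is done:
- ctrl.move_to(position, orientation): joint-space move of the TCP to a pose.
- ctrl.movel(position, orientation=None, max_speed=0.15, threshold=None): straight line of the TCP; orientation=None keeps the orientation; max_speed is the mean speed in m/s. With threshold (N) it stops when the force on the tool has changed by that much, and returns True; else False.
- ctrl.movej(angles): joint-space move.
- ctrl.ungrasp() and ctrl.close(): open the fingers fully, or close them until they stop; the grip force is fixed at half the most.
- ctrl.hold(seconds).
- ctrl.solve_ik(position, orientation): joint angles nearest the present ones, or None.
- ctrl.snapshot(name): name is "side" or "top"; returns a dict with "color" (480x640x3 uint8, blue, green, red), "camera_matrix" (3x3 intrinsics, pixels), "R" (3x3) and "t" (3): a world point X has camera coordinates R X + t. Camera axes: x right, y down, z forward; pixel columns grow to the right and rows downward; lengths in m; the calibration is good to about 2 mm. A picture is of the moment at which its call begins. There is no depth.
A pose or a line that the arm cannot do raises ctrl.PlanningError and nothing moves.
- ctrl.hand_in(): hands the job in, once; it reports no verdict.
Readings, each from a call of its own:
- ctrl.read_t(): time.
- ctrl.read_q(): joint angles.
- ctrl.read_joint_vel(): joint speeds.
- ctrl.read_joint_torque(): joint torques, N m.
- ctrl.read_ee_pos(): TCP position.
- ctrl.read_orientation(): TCP orientation.
- ctrl.read_contact_force(): force on the tool from outside, world axes, zero at the start.
- ctrl.read_ft_torque(): the same for the moment, N m.
- ctrl.read_opening(): finger opening in m.
Only numpy, scipy, OpenCV 4.12 (cv2) and the standard library are available. Lean on these libraries where they do the work, as an engineer would, in place of code of your own. Each camera call takes 0.05 s, during which the arm holds its last target.

## Working session

There is one attempt and no reset: what is moved stays moved. The work goes in short steps, each a Python script; the robot and the scene stay as the last script left them, time stands still between calls to the robot, and variables do not carry over. Pictures are saved under pics/ and viewed, and the job is handed in when it is done.

```bash
mkdir -p pics; ls
python3 - <<'E'
from rig import ctrl
import cv2,numpy as np
for n in("side","top"):
    s=ctrl.snapshot(n); cv2.imwrite(f"pics/{n}0.png",s["color"]); np.savez(f"{n}0.npz",**s)
    print(n,s["camera_matrix"].tolist(),s["R"].round(4).tolist(),s["t"])
print(ctrl.read_t(),ctrl.read_ee_pos(),ctrl.read_orientation(),ctrl.read_opening())
E
```

```text
pics
side [[617.3881941595746, 0.0, 314.53546614157943], [0.0, 617.3881941595746, 232.62858805914595], [0.0, 0.0, 1.0]] [[-0.3344, -0.9424, -0.0059], [-0.4949, 0.1809, -0.8499], [0.802, -0.2813, -0.5269]] [0.03884764 0.2716682  0.96498716]
top [[459.4926623830675, 0.0, 323.9874948470967], [0.0, 459.4926623830675, 242.44820764252185], [0.0, 0.0, 1.0]] [[0.0062, -0.9997, 0.0253], [-0.9933, -0.009, -0.1152], [0.1154, -0.0244, -0.993]] [-0.09520443  0.44534764  0.87166732]
0.1 [ 0.20466342 -0.59038662  0.40391991] [-3.09643364e+00 -5.21642020e-01  4.46326627e-04] 0.08509186225099942
```

View pics/side0.png

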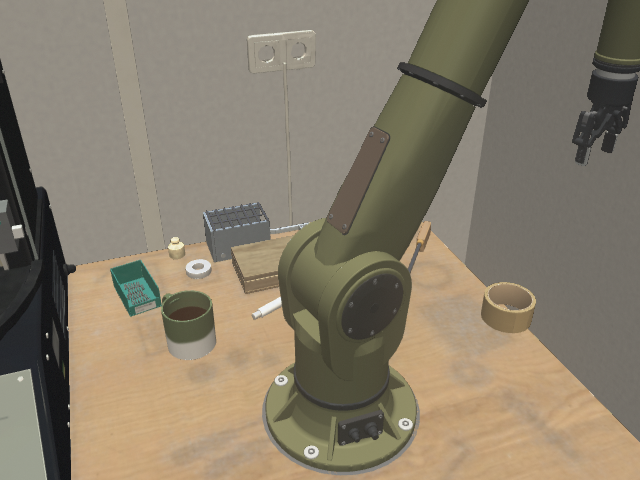

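View pics/top0.png

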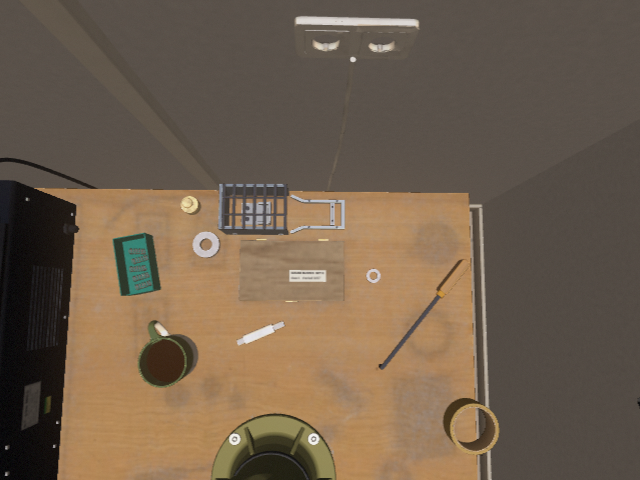

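The top view shows the guard at about (253,208) with its mouth to the right, the nest at about (325,213), and the hooked rod running from its handle at (455,277) to its bent end at (380,366). I'll zoom in and measure these.

```bash
cat > h.py <<'E'
import numpy as np,cv2
def pt(s,u,v,z):
    K=s["camera_matrix"];R=s["R"];t=s["t"]
    d=R.T@np.linalg.inv(K)@np.array([u,v,1.]); c=-R.T@t
    return c+d*(z-c[2])/d[2]
def pj(s,X):
    p=s["camera_matrix"]@(s["R"]@np.asarray(X,float)+s["t"]); return p[:2]/p[2]
def crop(s,x0,y0,w,h,k,name):
    cv2.imwrite(name,cv2.resize(s["color"][y0:y0+h,x0:x0+w],None,fx=k,fy=k,interpolation=cv2.INTER_CUBIC))
E
python3 - <<'E'
from h import *
s=np.load("top0.npz"); crop(s,210,175,145,70,5.5,"pics/c1.png"); crop(s,355,250,125,130,4.6,"pics/c2.png")
s2=np.load("side0.npz"); crop(s2,160,190,160,120,5,"pics/c3.png")
print("cam top",-s["R"].T@s["t"],"side",-s2["R"].T@s2["t"])
E
```

```text
cam top [ 0.34234657 -0.06985175  0.91930511] side [-0.62652304  0.25890699  0.73956002]
```

View pics/c1.png

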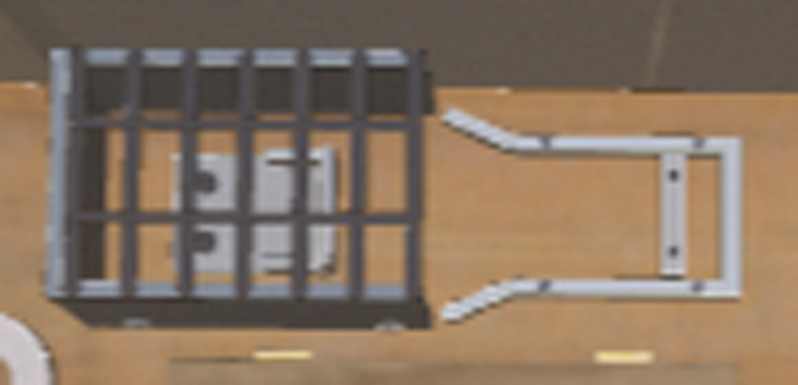

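View pics/c2.png

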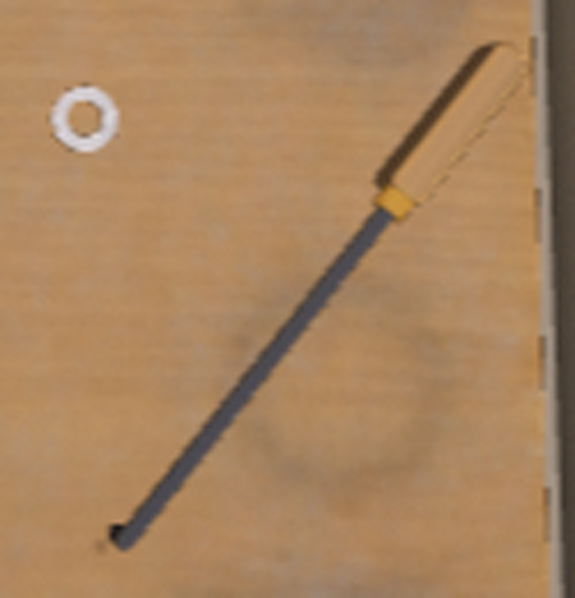

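View pics/c3.png

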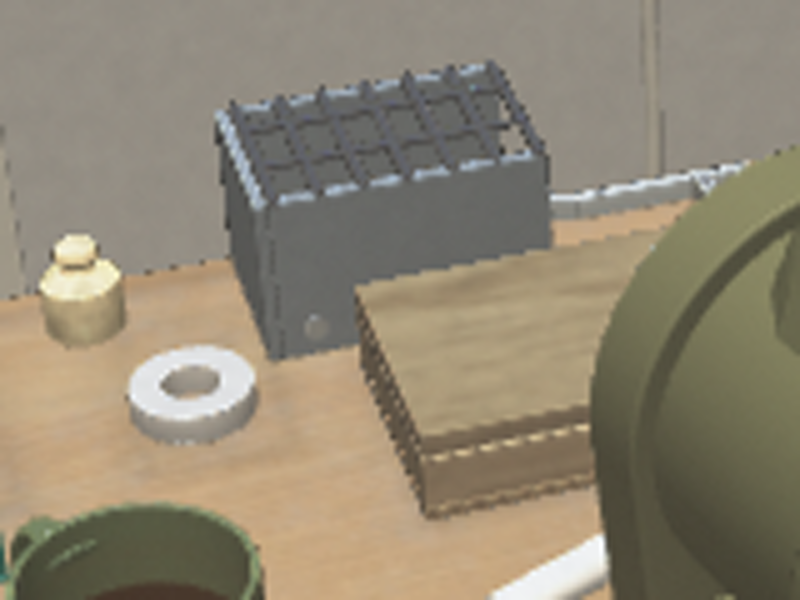

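Run:
```python
from h import *
s=np.load("top0.npz")
def A(n,x,y,z): 
    p=pt(s,(x+.5)/5.5-.5+210,(y+.5)/5.5-.5+175,z); print(n,(p[:2]*1000).round(1)); return p
def B(n,x,y,z): 
    p=pt(s,(x+.5)/4.6-.5+355,(y+.5)/4.6-.5+250,z); print(n,(p[:2]*1000).round(1)); return p
A("nest far corner",741,137,.012);A("nest near corner",741,297,.012)
A("rail far in",520,152,.012);A("rail near in",520,281,.012)
A("rail far in2",650,152,.012);A("rail near in2",650,281,.012)
A("tip far",445,113,.012);A("tip near",445,315,.012)
A("stop face",660,155,.015);A("stop face",660,275,.015); A("stop back",685,215,.015)
A("guard roof FL",48,48,.082);A("guard roof NL",48,298,.082);A("guard FR",424,48,.082);A("guard NR",424,298,.082)
A("bar ",424,210,.082)
A("guard base NR",430,327,0)
A("br base left far",173,153,.005);A("br base left near",173,272,.005)
A("br fl far",335,148,.024);A("br fl near",335,270,.024)
B("tip",122,543,.026);B("rod mid",248,385,.03);B("neck",384,216,.03)
B("collar",397,203,.036)
B("handle end L",487,42,.036);B("handle end R",524,68,.036);B("handle fr",385,185,.036);B("handle fr R",413,215,.036)
# bottom edge box
for n,u,v in(("box1",240,239),("box2",343,239),("box3",343,300)): print(n,pt(s,u,v,.05)[:2])
# colour line fits of hook
c=s["color"].astype(int); b,g,r=c[...,0],c[...,1],c[...,2]
m=((r<110)&(abs(r-b)<40)).astype(np.uint8); m[:, :360]=0;m[:,466:]=0;m[:280]=0;m[385:]=0
n,l,st,_=cv2.connectedComponentsWithStats(m); print(st)
```

```text
nest far corner [ 535.2 -132.6]
nest near corner [ 476.  -132.6]
rail far in [528.7 -51.8]
rail near in [481.1 -52.4]
rail far in2 [529.2 -99.3]
rail near in2 [481.6 -99.5]
tip far [542.9 -24.3]
tip near [468.4 -25.4]
stop face [ 527.5 -102.8]
stop face [ 483.4 -103. ]
stop back [ 505.5 -112. ]
guard roof FL [548.1 106. ]
guard roof NL [463.1 103.2]
guard FR [549.7 -20.4]
guard NR [464.3 -21.7]
bar  [494.2 -21.3]
guard base NR [465.6 -19.4]
br base left far [528.3  75.3]
br base left near [484.2  74.1]
br fl far [526.9  14.4]
br fl near [482.6  13.5]
tip [ 207.2 -202.1]
rod mid [ 272.1 -254.7]
neck [ 342.3 -313.2]
collar [ 347.7 -317.2]
handle end L [ 415.6 -357. ]
handle end R [ 404.7 -372.4]
handle fr [ 355.2 -312.3]
handle fr R [ 342.8 -323.8]
box1 [0.44852037 0.06825261]
box2 [ 0.45033829 -0.12750259]
box3 [ 0.33479474 -0.12766217]
[[     0      0    640    480 306824]
 [   379    295     62     74    376]]
```

Run:
```python
from h import *
a=np.load("top0.npz");b=np.load("side0.npz")
def tri(p,q):
    P=[s["camera_matrix"]@np.c_[s["R"],s["t"]] for s in(a,b)]
    X=cv2.triangulatePoints(P[0],P[1],np.array(p,float),np.array(q,float)); return (X[:3]/X[3]).ravel().round(3)
print("socket L hole",tri((326,45),(267,54)),"R",tri((381,47),(300,52)))
print("cable start",tri((353,60),(285,64)))
print("weight",tri((190,200),(176,240)))
for p in((300,192),(468,193),(474,400),(330,189)): print(p,pt(a,*p,0))
print("ring",pt(a,373.5,275.5,.006))
print("box top corner", tri((240,239),(232,247)),tri((240,300),(243,284)))
# rod line: PCA of mask
c=a["color"].astype(int); r,bb=c[...,2],c[...,0]
m=((r<110)&(abs(r-bb)<40)); m[:, :360]=0;m[:,466:]=0;m[:280]=0;m[385:]=0
v,u=np.nonzero(m); W=np.array([pt(a,x,y,.028)[:2] for x,y in zip(u,v)])
vx,vy,x0,y0=cv2.fitLine(W.astype(np.float32),cv2.DIST_HUBER,0,.01,.01).ravel(); print("rod",vx,vy,x0,y0,np.arctan2(vy,vx))
t=(W-[x0,y0])@[vx,vy]; print("ext",t.min(),t.max(), [x0+vx*t.min(),y0+vy*t.min()],[x0+vx*t.max(),y0+vy*t.max()])
```

```text
socket L hole [ 0.659 -0.086  0.368] R [ 0.658 -0.159  0.366]
cable start [ 0.652 -0.123  0.345]
weight [0.526 0.17  0.031]
(300, 192) [ 0.5522507  -0.04293312  0.        ]
(468, 193) [ 0.55427742 -0.38814141  0.        ]
(474, 400) [ 0.142053   -0.38748188  0.        ]
(330, 189) [ 5.59231397e-01 -1.04081502e-01  1.11022302e-16]
ring [ 0.38316367 -0.19131232  0.006     ]
box top corner [0.449 0.067 0.038] [0.334 0.07  0.023]
rod 0.7701296 -0.6378874 0.2739317 -0.25650465 -0.691752
ext -0.0878992460106626 0.09117646697905998 [np.float64(0.20623789889323751), np.float64(-0.20043483177870747)] [np.float64(0.34414940987349263), np.float64(-0.314664976012601)]
```

```bash
cat >> h.py <<'E'
from scipy.spatial.transform import Rotation as Ro
# hook state relative to tool: G=grasp offset along hook x
def ori(yaw,pitch=0.,flip=False,roll=0.):
    # tool x = hook x (or -x); pitch>0 is nose down
    H=Ro.from_euler("ZYX",[yaw,pitch,roll])
    M=np.array([[1,0,0],[0,-1,0],[0,0,-1.]]).T
    if flip: M=M@np.diag([-1,-1,1])
    return (H*Ro.from_matrix(M)).as_rotvec()
def tcp(grip_pt,yaw,pitch=0.,L=.155):
    H=Ro.from_euler("ZYX",[yaw,pitch,0]).as_matrix()
    return np.asarray(grip_pt)+H@[0,0,L]
E
python3 - <<'E'
from rig import ctrl
from h import *
yaw0=np.arctan2(.6379,-.7701); print(yaw0)
g=np.array([.381,-.345,.024])+.01*np.array([np.cos(yaw0),np.sin(yaw0),0]); print(g)
for f in(False,True):
    for nm,p,y,pi in(("gr",g,yaw0,0),("hi",g+[0,0,.12],yaw0,0),("in",[.505,-.19,.035],np.pi/2,.05),("in2",[.505,-.25,.06],np.pi/2,.05),("home",[.505,-.31,.035],np.pi/2,.05),("back",[.505,-.36,.08],np.pi/2,.05)):
        q=ctrl.solve_ik(tcp(p,y,pi),ori(y,pi,f)); print(f,nm,None if q is None else np.round(q,2))
E
```

```text
2.4498120773765018
[ 0.37329889 -0.33862091  0.024     ]
False gr [ 1.07  0.69 -0.59  2.07  0.69  0.59  0.87]
False hi [ 1.2   0.53 -0.76  1.96  0.48  0.85  1.06]
False in [ 0.6   0.68 -0.48  1.98  0.62  0.62 -0.31]
False in2 [ 0.69  0.66 -0.47  1.91  0.53  0.69 -0.11]
False home [ 0.72  0.71 -0.39  1.85  0.49  0.66  0.03]
False back [ 0.83  0.69 -0.44  1.74  0.46  0.79  0.15]
True gr [ 0.69  0.63 -0.01  2.07  0.01  0.44 -1.58]
True hi [ 0.71  0.44 -0.03  1.96  0.02  0.74 -1.59]
True in [ 0.14  0.65  0.22  1.99 -0.18  0.5  -2.66]
True in2 [ 0.24  0.64  0.23  1.91 -0.16  0.59 -2.59]
True home [ 0.34  0.7   0.23  1.85 -0.2   0.58 -2.46]
True back [ 0.41  0.67  0.24  1.75 -0.17  0.72 -2.42]
```

Run:
```python
from rig import ctrl
from h import *
yaw0=2.4498; g=np.array([.3733,-.3386,.024])
o=ori(yaw0)
ctrl.move_to(tcp(g+[0,0,.10],yaw0),o)
print(ctrl.read_t(),ctrl.read_ee_pos(),ctrl.read_contact_force())
s=ctrl.snapshot("top"); np.savez("top1.npz",**s); crop(s,340,200,150,180,3.3,"pics/t1.png")
```

```text
1.3417 [ 0.37303461 -0.33965341  0.27911039] [ 0.73641293 -0.6468067   0.60846376]
```

View pics/t1.png

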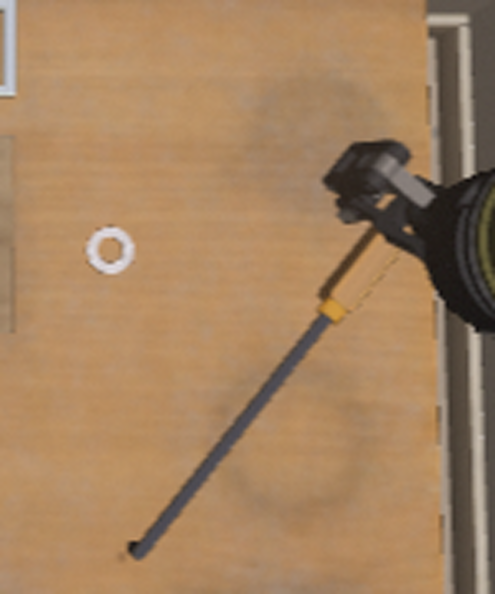

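The gripper is above the handle with its jaws straddling it; the collar is at about (332,308) in the crop. Next I descend and grasp.

Run:
```python
from rig import ctrl
from h import *
yaw0=2.4498; g=np.array([.3733,-.3386,.024]); o=ori(yaw0)
hit=ctrl.movel(tcp(g,yaw0),o,max_speed=.08,threshold=6)
print(hit,ctrl.read_ee_pos(),ctrl.read_contact_force())
ctrl.close(); print(ctrl.read_opening(),ctrl.read_contact_force(),ctrl.read_ft_torque())
ctrl.movel(tcp(g+[0,0,.08],yaw0),o,max_speed=.1)
ctrl.hold(.2); print(ctrl.read_t(),ctrl.read_opening(),ctrl.read_ee_pos(),ctrl.read_contact_force(),ctrl.read_ft_torque())
for n in("top","side"):
    s=ctrl.snapshot(n); np.savez(n+"2.npz",**s); cv2.imwrite(f"pics/{n}2.png",s["color"])
```

```text
False [ 0.37346671 -0.33870522  0.17943768] [-1.30081597 -0.0232961  -0.55697071]
0.01728248649973274 [-1.30884532 -0.05759019  3.79551156] [0.12553088 0.2124663  0.05014125]
4.5667 0.01673095998920112 [ 0.37319112 -0.33846626  0.25841975] [ 0.14966008 -0.12227731 -1.73854265] [-0.07005948 -0.01915786 -0.03155195]
```

View pics/side2.png

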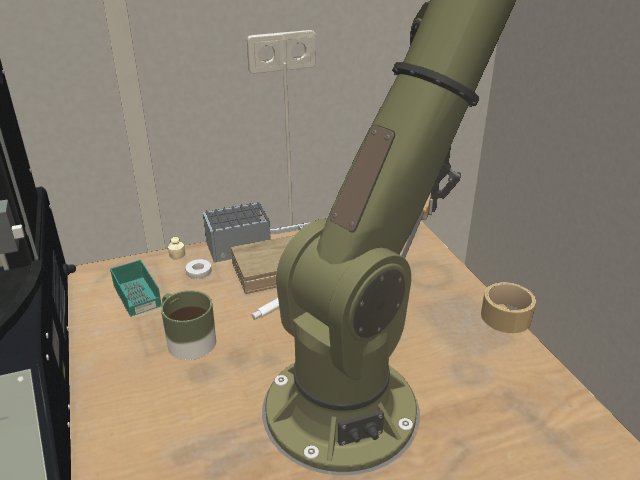

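View pics/top2.png

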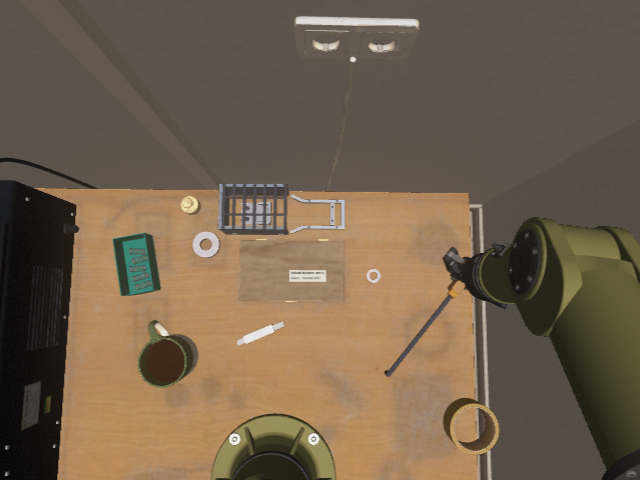

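```bash
cat >> h.py <<'E'
def rod(s,box,z=.106,thr=110):
    x0,y0,x1,y1=box
    c=s["color"].astype(int); r,b=c[...,2],c[...,0]
    m=np.zeros(r.shape,np.uint8); m[y0:y1,x0:x1]=((r<thr)&(abs(r-b)<40))[y0:y1,x0:x1]
    n,l,st,_=cv2.connectedComponentsWithStats(m); k=1+st[1:,4].argmax(); v,u=np.nonzero(l==k)
    W=np.array([pt(s,a,b2,z)[:2] for a,b2 in zip(u,v)])
    vx,vy,a,b=cv2.fitLine(W.astype(np.float32),cv2.DIST_HUBER,0,.01,.01).ravel()
    t=(W-[a,b])@[vx,vy]; d=np.array([vx,vy]);c0=np.array([a,b])
    return d,c0,c0+d*t.min(),c0+d*t.max(),np.ptp(t)
E
python3 - <<'E'
from h import *
s=np.load("top2.npz")
for z in(.09,.106,.12): print(z,[np.round(x,4) for x in rod(s,(370,290,455,385),z)])
crop(s,375,270,90,115,5,"pics/c4.png")
E
```

```text
0.09 [array([ 0.7702, -0.6378], dtype=float32), array([ 0.2724, -0.2591], dtype=float32), array([ 0.2034, -0.2019]), array([ 0.3446, -0.3189]), np.float64(0.1834)]
0.106 [array([ 0.7702, -0.6378], dtype=float32), array([ 0.2738, -0.2555], dtype=float32), array([ 0.206 , -0.1994]), array([ 0.3446, -0.3141]), np.float64(0.1798)]
0.12 [array([ 0.7702, -0.6378], dtype=float32), array([ 0.2749, -0.2523], dtype=float32), array([ 0.2084, -0.1972]), array([ 0.3445, -0.3099]), np.float64(0.1768)]
```

View pics/c4.png

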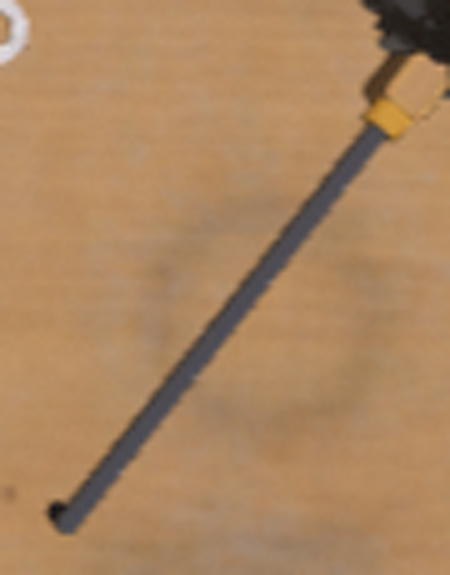

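```bash
cat >> h.py <<'E'
OFF=np.array([.2135,0,-.0234])
def T(tip,yaw=np.pi/2,pitch=.05):
    H=Ro.from_euler("ZYX",[yaw,pitch,0]).as_matrix()
    return np.asarray(tip)-H@OFF+H@[0,0,.155], ori(yaw,pitch)
def tipnow(ctrl):
    M=Ro.from_rotvec(ctrl.read_orientation()).as_matrix()
    return np.asarray(ctrl.read_ee_pos())+M@[OFF[0],-OFF[1],.155-OFF[2]]
E
python3 - <<'E'
from rig import ctrl
from h import *
print(tipnow(ctrl))
ctrl.move_to(*T([.505,-.07,.11])); print(ctrl.read_t(),tipnow(ctrl))
ctrl.movel(*T([.505,-.05,.033]),max_speed=.08); ctrl.hold(.2)
print(ctrl.read_t(),tipnow(ctrl),ctrl.read_contact_force(),ctrl.read_ft_torque())
for n in("top","side"):
    s=ctrl.snapshot(n); np.savez(n+"3.npz",**s)
    cv2.imwrite(f"pics/{n}3.png",s["color"])
    if n=="top": crop(s,210,175,280,80,2.8,"pics/c5.png"); print([np.round(x,4) for x in rod(s,(318,204,430,225),.063)])
    else: crop(s,160,180,180,130,4.4,"pics/c6.png")
E
```

```text
[ 0.20874183 -0.20222251  0.08036663]
5.525 [ 0.50347995 -0.07037473  0.10943167]
6.8667 [ 0.5052611  -0.05028199  0.03334347] [ 0.22134268  0.02216326 -2.20028562] [-0.02738222 -0.00526005 -0.01157017]
[array([0.651, 0.759], dtype=float32), array([ 0.4971, -0.2691], dtype=float32), array([ 0.4799, -0.2892]), array([ 0.5166, -0.2463]), np.float64(0.0564)]
```

View pics/c5.png

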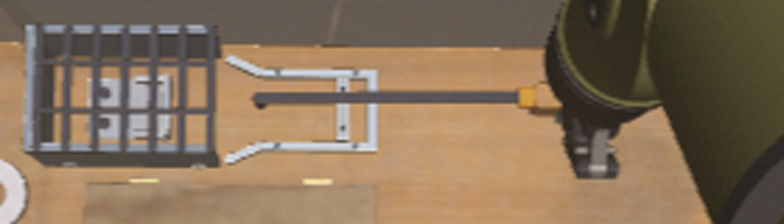

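View pics/side3.png

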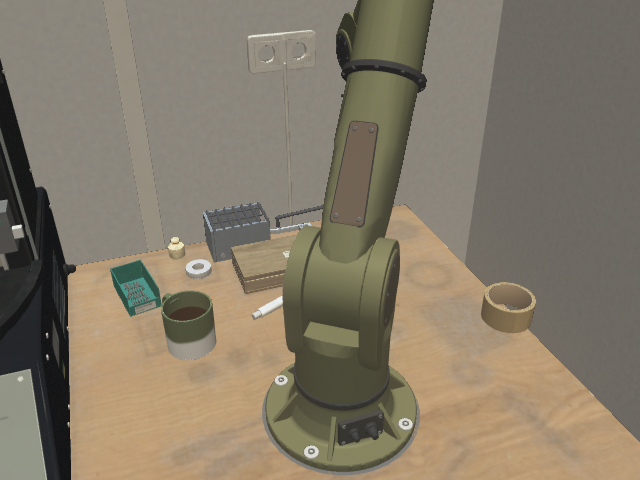

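The top view shows the rod in line with the nest, its bend at crop (258,98), and the side view shows the bend at about (278,219). I'll triangulate the height.

Run:
```python
from h import *
a=np.load("top3.npz");b=np.load("side3.npz")
crop(b,265,200,70,45,11,"pics/c7.png");crop(a,290,200,130,25,6,"pics/c8.png")
T0=[.5052,-.0503,.0333]
# predicted pixels: bend axis centre at rod, tip centre
H=Ro.from_euler("ZYX",[np.pi/2,.05,0]).as_matrix()
for n,d in(("tip",[0,0,0]),("bend",[0,0,.025]),("rod-150",[-.15,0,.025])):
    X=np.array(T0)+H@d; print(n,X.round(4),"top",((pj(a,X)-[290,200]+.5)*6-.5).round(1),"side",((pj(b,X)-[265,200]+.5)*11-.5).round(1))
```

```text
tip [ 0.5052 -0.0503  0.0333] top [80.7 73.5] side [138.1 285.6]
bend [ 0.5052 -0.0491  0.0583] top [75.1 59.1] side [127.4 179.5]
rod-150 [ 0.5052 -0.1989  0.0658] top [550.   59.8] side [827.8  21.2]
```

View pics/c7.png

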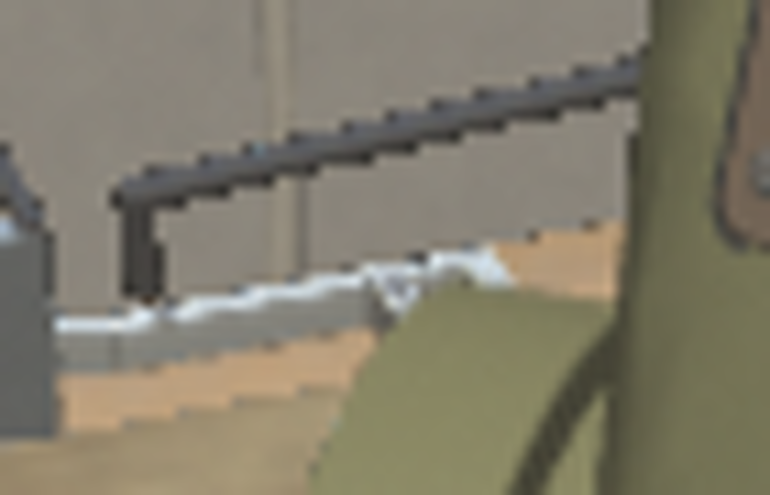

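View pics/c8.png

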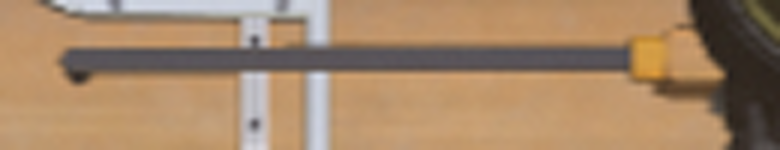

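Run:
```python
from h import *
b=np.load("side0.npz")
for X in([.464,-.0215,.082],[.549,-.0205,.082],[.463,.1035,.082],[.464,.104,0],[.548,.105,.082],[.464,-.0205,0]): print(X,pj(b,X).round(1),"c3",((pj(b,X)-[160,190]+.5)*5-.5).round(1))
print(pj(b,[.514,.165,.04]))
```

```text
[0.464, -0.0215, 0.082] [268.7 217.6] c3 [545.5 140.2]
[0.549, -0.0205, 0.082] [257.7 199.5] c3 [490.6  49.4]
[0.463, 0.1035, 0.082] [210.  228.5] c3 [252.1 194.5]
[0.464, 0.104, 0] [213.4 261.4] c3 [268.8 358.8]
[0.548, 0.105, 0.082] [201.5 209.3] c3 [209.5  98.7]
[0.464, -0.0205, 0] [269.9 250.3] c3 [551.7 303.3]
[178.42097365 238.82414712]
```

Run:
```python
from rig import ctrl
from h import *
ctrl.movel(*T([.505,-.05,.036]),max_speed=.05)
h=ctrl.movel(*T([.505,.031,.036]),max_speed=.04,threshold=3)
ctrl.hold(.2)
print(h,ctrl.read_t(),tipnow(ctrl),ctrl.read_contact_force(),ctrl.read_ft_torque())
for n in("top","side"):
    s=ctrl.snapshot(n); np.savez(n+"4.npz",**s)
    if n=="top": crop(s,210,175,145,70,5.5,"pics/c9.png")
    else: crop(s,190,190,120,90,6.6,"pics/c10.png")
```

```text
False 9.5917 [0.50501615 0.0308834  0.03598559] [-0.41305029 -1.01543311 -1.90703034] [-0.02045638 -0.025876    0.03403517]
```

View pics/c9.png

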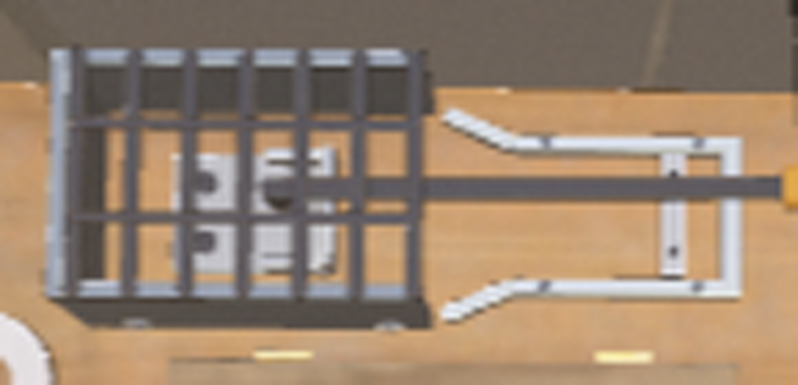

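View pics/c10.png

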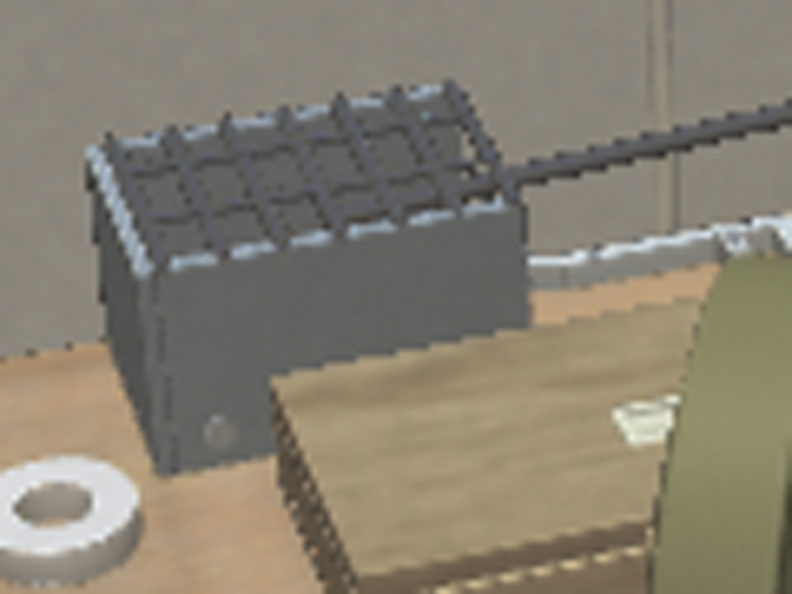

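Run:
```python
from rig import ctrl
from h import *
f0=np.array(ctrl.read_contact_force())
h=ctrl.movel(*T([.505,.031,.010]),max_speed=.02,threshold=2.5)
ctrl.hold(.1)
print(h,ctrl.read_t(),tipnow(ctrl),np.array(ctrl.read_contact_force())-f0,ctrl.read_ft_torque())
s=ctrl.snapshot("top"); crop(s,210,175,145,70,5.5,"pics/c11.png")
```

```text
False 11.2417 [0.50506654 0.03094543 0.01010519] [ 0.13147499 -0.18433011  0.76706906] [-0.05612225  0.03896454  0.02686564]
```

View pics/c11.png

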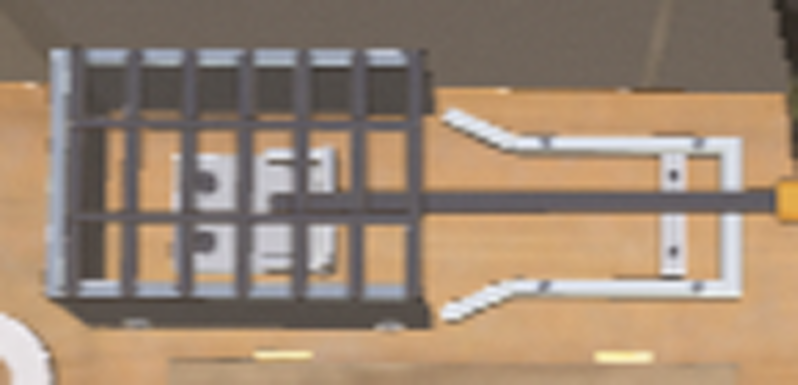

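Run:
```python
from rig import ctrl
from h import *
ctrl.movel(*T([.505,.031,.008]),max_speed=.02); ctrl.hold(.1)
f0=np.array(ctrl.read_contact_force());print(f0)
for y in (.027,.023,.020,.017,.013,.009):
    h=ctrl.movel(*T([.505,y,.008]),max_speed=.015,threshold=7)
    print(h,tipnow(ctrl).round(4),(np.array(ctrl.read_contact_force())-f0).round(2))
    if h: break
print(ctrl.read_t())
s=ctrl.snapshot("top"); crop(s,210,175,145,70,5.5,"pics/c12.png")
```

```text
[ 0.11702734  0.72051315 -2.31785921]
False [0.505  0.0268 0.008 ] [-0.38 -0.4   0.57]
False [0.505  0.0229 0.008 ] [ 0.54 -1.22 -0.49]
False [0.505  0.0199 0.008 ] [-0.3   0.74  0.41]
False [0.505  0.0167 0.008 ] [-0.71 -0.04  0.83]
False [0.505  0.0126 0.0079] [-0.7  -0.63  0.59]
False [0.505  0.0087 0.008 ] [-0.39  0.08  0.15]
14.0083
```

View pics/c12.png

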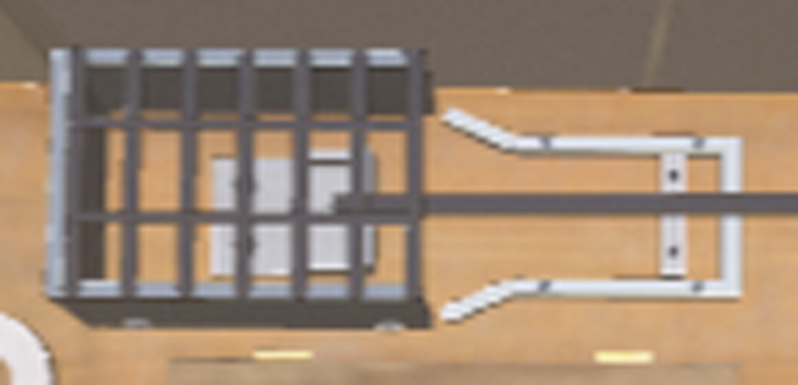

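Run:
```python
from rig import ctrl
from h import *
for y in (-.02,-.045,-.065,-.082):
    h=ctrl.movel(*T([.505,y,.008]),max_speed=.03,threshold=6)
    print(h,tipnow(ctrl).round(4),np.array(ctrl.read_contact_force()).round(2))
    if h: break
ctrl.hold(.1);print(ctrl.read_t())
s=ctrl.snapshot("top"); np.savez("top5.npz",**s); crop(s,210,175,145,70,5.5,"pics/c13.png")
```

```text
False [ 0.505  -0.0203  0.008 ] [-0.63 -0.26 -1.71]
False [ 0.505  -0.0453  0.008 ] [ 0.87 -0.02 -1.96]
False [ 0.505  -0.0654  0.0079] [-0.57 -0.27 -2.1 ]
False [ 0.505  -0.0825  0.008 ] [-0.4  -0.07 -2.11]
17.7917
```

View pics/c13.png

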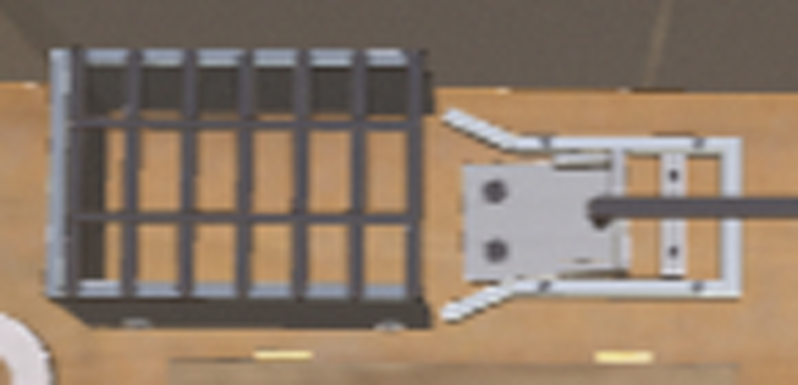

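Run:
```python
from rig import ctrl
from h import *
def F(n=5):
    L=[]
    for _ in range(n): L.append(ctrl.read_contact_force()); ctrl.hold(.01)
    return np.mean(L,0)
f0=F(8); print(f0)
h=ctrl.movel(*T([.505,-.112,.008]),max_speed=.008,threshold=5)
y=tipnow(ctrl)[1]
f=F()-f0; print(h,ctrl.read_t(),tipnow(ctrl).round(4),f.round(2))
```

```text
[-0.03751193  0.24601774 -1.89227707]
True 19.8917 [ 0.5042 -0.0955  0.0074] [-0.14 -0.48  0.07]
```

Run:
```python
from rig import ctrl
from h import *
print(tipnow(ctrl).round(4),ctrl.read_contact_force(),ctrl.read_orientation(),T([0,0,0])[1])
s=ctrl.snapshot("top"); np.savez("top6.npz",**s); crop(s,280,185,75,50,10.5,"pics/c14.png")
```

```text
[ 0.5042 -0.0955  0.0074] [-0.0402597  -0.35726628 -2.61605643] [ 2.19773479  2.19831111 -0.05476752] [ 2.19609951  2.19609951 -0.05491393]
```

View pics/c14.png

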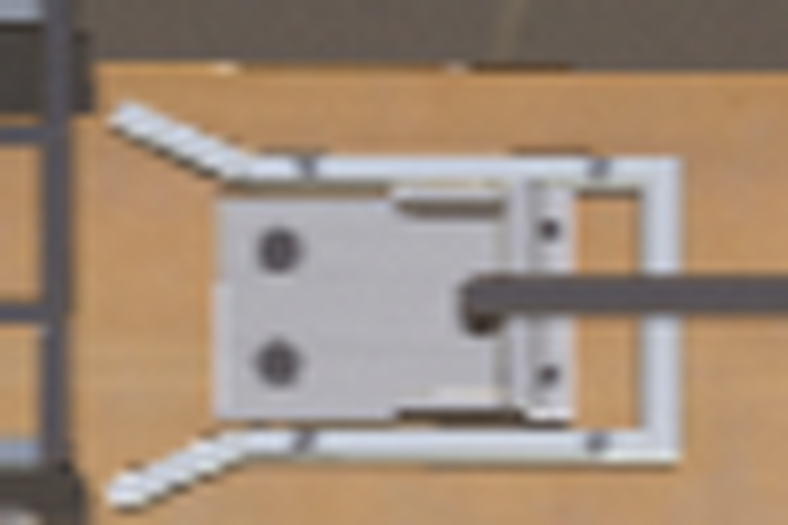

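The bracket now lies square in the nest, its flange against the stop at crop x≈525. I'll build up the pull gradually.

```bash
cat > pull.py <<'E'
from rig import ctrl
from h import *
def F(n=6):
    L=[]
    for _ in range(n): L.append(ctrl.read_contact_force()); ctrl.hold(.01)
    return np.mean(L,0)
E
python3 - <<'E'
from pull import *
f0y=.1; y=-.0955
for i in range(16):
    y-=.0004
    h=ctrl.movel(*T([.505,y,.008]),max_speed=.004)
    f=F(); print(round(y,4),tipnow(ctrl).round(4),f.round(2))
    if f[1]-f0y>9: break
print(ctrl.read_t())
E
```

```text
-0.0959 [ 0.5049 -0.0958  0.008 ] [-0.07  0.79 -2.39]
-0.0963 [ 0.5049 -0.0959  0.008 ] [ 0.06  2.51 -2.22]
-0.0967 [ 0.5049 -0.096   0.008 ] [-0.3   4.79 -2.62]
-0.0971 [ 0.5048 -0.096   0.0081] [-0.23  5.62 -2.87]
-0.0975 [ 0.5048 -0.0961  0.0081] [-0.31  6.73 -3.22]
-0.0979 [ 0.5048 -0.0961  0.0081] [ 0.37  7.74 -3.31]
-0.0983 [ 0.5048 -0.0961  0.0082] [-0.01  8.54 -3.78]
-0.0987 [ 0.5047 -0.0961  0.0082] [ 0.04  9.47 -3.54]
22.575
```

Run:
```python
from pull import *
ctrl.movel(*T([.505,-.0990,.008]),max_speed=.004)
for i in range(8): print(F(10).round(2))
print(ctrl.read_t(),tipnow(ctrl).round(4))
s=ctrl.snapshot("top"); np.savez("top7.npz",**s); crop(s,280,185,75,50,10.5,"pics/c15.png")
```

```text
[ 0.25  9.98 -3.87]
[-0.31  9.98 -3.87]
[ 0.04  9.89 -4.06]
[-0.13  9.96 -3.95]
[-0.09  9.92 -3.75]
[ 0.28  9.88 -4.  ]
[ 0.08 10.01 -3.76]
[ 0.06  9.97 -3.78]
23.4917 [ 0.5047 -0.0961  0.0082]
```

View pics/c15.png

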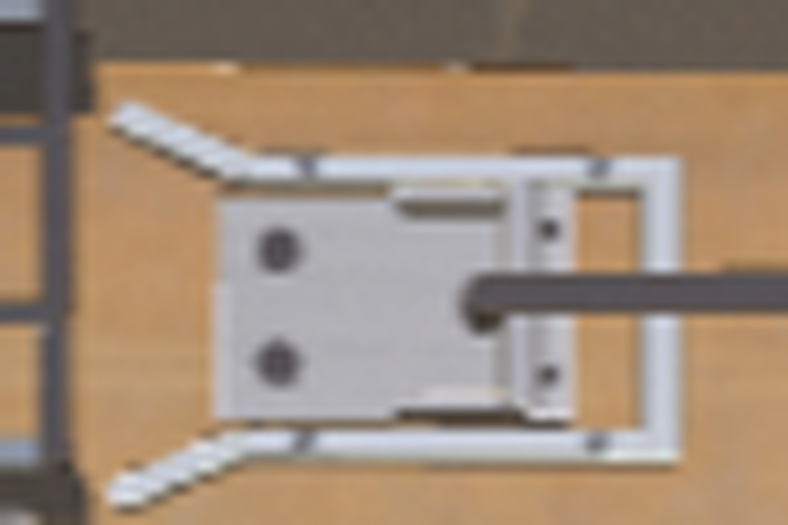

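Run:
```python
from pull import *
ctrl.movel(*T([.505,-.0955,.008]),max_speed=.01)
ctrl.movel(*T([.505,-.0905,.008]),max_speed=.01); print(F().round(2))
h=ctrl.movel(*T([.505,-.0905,.045]),max_speed=.03,threshold=4)
print(h,tipnow(ctrl).round(4),F().round(2))
if not h:
    ctrl.movel(*T([.505,-.0905,.11]),max_speed=.1)
    s=ctrl.snapshot("top"); np.savez("top8.npz",**s); crop(s,210,175,250,90,3.2,"pics/c16.png")
    s=ctrl.snapshot("side"); crop(s,190,170,160,110,5,"pics/c17.png")
print(ctrl.read_t(),F().round(2))
```

```text
[-0.14  0.06 -1.96]
False [ 0.5048 -0.0904  0.0448] [-0.05  0.09 -2.26]
27.075 [ 0.14 -0.29 -2.53]
```

View pics/c16.png

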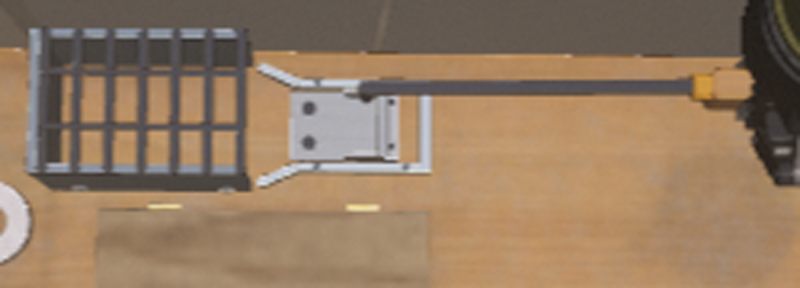

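View pics/c17.png

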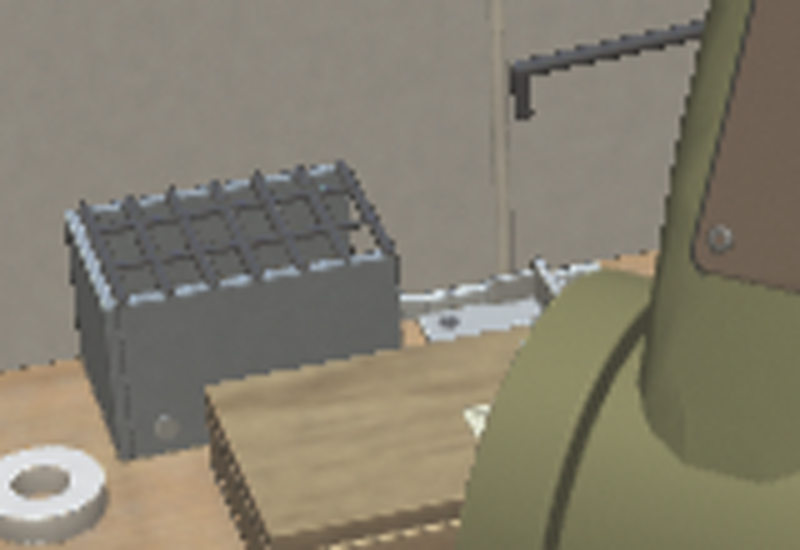

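The hook is clear of the bracket, which is still in the nest against the stop. Now I lay the rod back where it came from.

Run:
```python
from pull import *
yaw0=2.4498; g=np.array([.3733,-.3386,.0244]); o=ori(yaw0)
ctrl.move_to(tcp(g+[0,0,.09],yaw0),o); print(ctrl.read_t(),F().round(2))
ctrl.movel(tcp(g+[0,0,.012],yaw0),o,max_speed=.08); ctrl.hold(.2); print(F().round(2))
h=ctrl.movel(tcp(g-[0,0,.001],yaw0),o,max_speed=.012,threshold=3)
print(h,ctrl.read_ee_pos(),F().round(2),ctrl.read_t())
s=ctrl.snapshot("top"); np.savez("top9.npz",**s); crop(s,355,220,130,160,3.7,"pics/c18.png")
print([np.round(x,4) for x in rod(s,(360,280,455,385),.028)])
```

```text
27.9917 [ 0.42  0.06 -1.55]
[ 0.75  0.21 -1.61]
True [ 0.37333061 -0.33856316  0.17914841] [-0.31 -0.08  6.06] 30.4167
[array([ 0.7712, -0.6365], dtype=float32), array([ 0.2671, -0.2498], dtype=float32), array([ 0.2067, -0.1999]), array([ 0.3448, -0.3139]), np.float64(0.1791)]
```

View pics/c18.png

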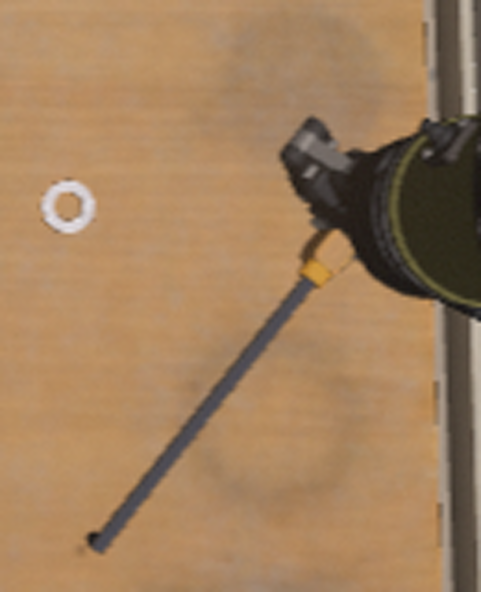

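The rod is down on the table, its bent end back within about 2 mm of where it started. I release it and back off.

Run:
```python
from pull import *
yaw0=2.4498; g=np.array([.3733,-.3386,.0244]); o=ori(yaw0)
ctrl.ungrasp(); ctrl.hold(.2)
h=ctrl.movel(tcp(g+[0,0,.15],yaw0),o,max_speed=.1); print(ctrl.read_opening(),ctrl.read_t())
ctrl.movej([1.343,.507,-.238,1.5,.126,1.149,-.155]); ctrl.hold(.3)
s=ctrl.snapshot("top"); np.savez("topA.npz",**s); cv2.imwrite("pics/topA.png",s["color"]); crop(s,280,185,75,50,10.5,"pics/c19.png")
print([np.round(x,4) for x in rod(s,(360,280,455,385),.028)])
a=np.load("top0.npz")
def A(n,x,y,z):
    p=pt(s,(x+.5)/10.5-.5+280,(y+.5)/10.5-.5+185,z); print(n,(p[:2]*1000).round(1))
A("back far",220,198,.005);A("back near",217,420,.005);A("flange front",525,200,.024);A("rail in",300,184,.012);A("rail in n",300,430,.012);A("xbar",682,300,.012)
print(ctrl.read_t())
```

```text
0.08571294700527782 32.9917
[array([ 0.7706, -0.6373], dtype=float32), array([ 0.2734, -0.2549], dtype=float32), array([ 0.2068, -0.1998]), array([ 0.3448, -0.3139]), np.float64(0.1791)]
back far [527.6 -44.4]
back near [484.4 -44.3]
flange front [ 524.  -102.4]
rail in [529.1 -59.8]
rail in n [481.6 -60.3]
xbar [ 507.4 -133. ]
34.5333
```

View pics/topA.png

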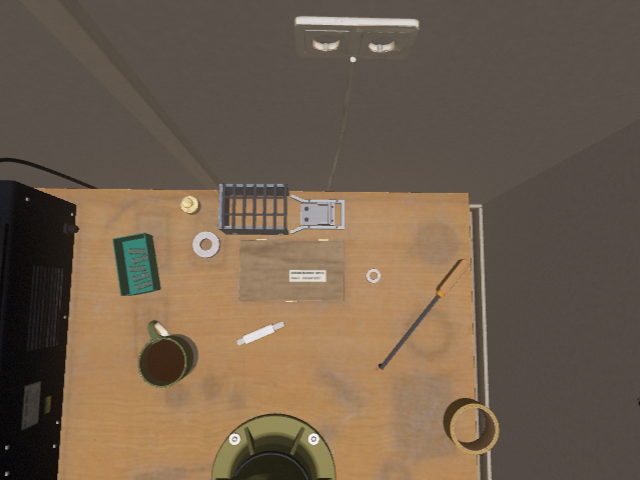

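View pics/c19.png

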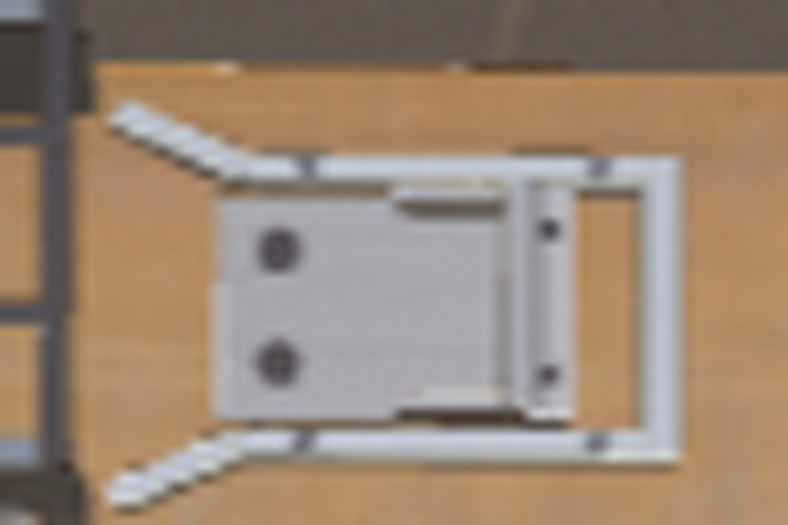

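```bash
python3 -c "
from rig import ctrl
ctrl.hand_in(); print(ctrl.read_t())"
```

```text
the job is handed in; nothing more can be done
the job is handed in; nothing more can be done
```

I drew the bracket out with the hooked rod and pulled it home in the nest. It's against the end stop, the rod is back on the free table, and the job is handed in; no verdict was reported.

- **Pull:** I went in through the guard's mouth, dropped the hook into the pocket behind the flange and drew the bracket out slowly. The sensor showed about 1 N or less until the bracket met the stop, which showed up as a sharp rise in force. I raised the pull in small steps and held a steady 9.9–10.0 N for about 0.8 s. I then eased off and lifted the hook clear.
- **Bracket:** in the last top picture it lies square against the stop, within about 1 mm of the nest's middle. Its origin is about 4–5 mm to the -x side of the nest's, against the required 2–18 mm. It showed a slight skew on entering the nest, and the stop squared it.
- **Rod and bystanders:** the rod lies within about 2 mm of where it started, well clear of bracket, nest and guard. The weight and both rings look unmoved.
- **Time:** the arm's clock read 34.5 s at the last check, just before hand-in (limit 69 s).

**Disagreements:**
- The side camera put the hook 2–3 mm lower than the arm's own position reading. It put the guard's roof low by a similar amount, so I took it as calibration error and used the arm's position and the top view.
- The first touch on the stop tripped the 5 N limit, but the force then dropped back to almost nothing. I built the pull up again in steps from there.

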